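# Clamp a stake blank in the carving jig

## Robot

A 6-joint arm with a two-finger parallel gripper is mounted at the origin on the work surface. World frame = base frame: x ahead of the robot, y to its left, z up, the work surface at z = 0. Lengths are in mm, angles in rad, forces in N, time in s.
With the tool pointing down it reaches from about 425 to 925 mm from the base axis. Payload 12.5 kg.
Tool frame: the origin (TCP) lies between the finger pads; the fingertips stand 19 mm ahead of it and the grasp point (between the pads) is the TCP; z points along the fingers, x is the direction in which the jaws open and shut, and the axes are right-handed (so a half turn about z gives the same grasp; the last joint's range is limited). The gripper opens to 85 mm and grips with 20 to 120 N. Pads are 22 mm wide; open, the fingers measure 114 mm over their backs; the gripper's body (76 mm by 85 mm) begins 54 mm behind the grasp point. The pads swing forward as they close: fully open they stand 13 mm farther back than shut.
Start: joints at [1.032, 0.491, 1.559, -0, 1.092, -0.106], TCP at [262.118, 567.395, 250.327] pointing down, gripper open.
Joint ranges: [-3.1, 3.1], [-0.84, 2.19], [0.05, 2.79], [-1.13, 4.28], [0.06, 2.93], [-2.69, 2.69]. Speed limits (rad/s): [2.22, 2.22, 2.79, 3.14, 3.14, 3.14].

## Interface

Orientations are given as a 3x3 rotation matrix whose columns are the frame's x, y, z axes.
In Python, from workcell import state, capture, camera_params, sign_off gives the robot as it stands.
- The arm moves only by the tool send_rows, never from a script. Its argument "plan" is a list of rows, each a list of 6 numbers: the shift along the tool's x, y, z in cm, then the turn, a rotation vector about the tool's x, y, z in degrees. A call has 1 to 20 rows; each row shifts and turns the commanded pose from where the row before left it, along the tool's axes as they then stand; what a row does not reach is not made up. A row lasts 1/8 s, in which the tool goes at most 62.5 mm and 10.7 degrees, less where a joint would pass 70% of its speed; a pose out of reach is approached as far as the arm can. A call is refused whole if a number of a shift passes 6.25 or a number of a turn 10.7, either way. A call with a gripper value outside its range is refused whole. "claw" is the finger opening in cm, from 0 to 8.54, set as the call begins (left out, the last holds). The fingers move at their own pace and stop on an object; "squeeze" is the grip in N (left out, the last holds). Time passes only in rows, so rows that do not move let the fingers close. It gives the time, the measured TCP pose, the force and the opening at its end, in the units of the state.
- state(): the state, without advancing time (a new reading comes with each control period).
- capture(name): name is "scene" or "top" or "wrist"; returns the picture (400x640x3 uint8, red, green, blue); there is no depth.
- camera_params(name): a dict with "intrinsics" (3x3 intrinsics, pixels), "position" and "attitude" of the camera in the world. Camera axes: x right, y up, looking along -z (the intrinsics and any distortion apply to the point x, -y, -z); pixel columns grow to the right and rows downward; lengths in mm; the calibration is good to about 2 mm. A picture is of the moment at which its call begins: read the wrist's pose just before it. camera_params takes no time and is no camera call; for the wrist camera it gives the pose at the moment of the call.
- sign_off(): hands the job in, once; it reports no verdict.
The state is a dict: "t": time; "joints": joint angles; "joint_velocities": joint speeds; "joint_efforts": joint torques, N m; "tool_pos": TCP position; "orientation": TCP orientation; "contact_force": force on the tool from outside, world axes, zero at the start; "wrist_torque": the same for the moment, N m; "gripper_width": opening from 0.0 (shut) to 1.0 (fully open).
Only numpy, scipy, OpenCV 4.12 (cv2) and the standard library are available. Lean on these libraries where they do the work, as an engineer would, in place of code of your own. Each camera call takes 0.05 s, during which the arm holds its last target. There are 200 camera calls.

## Task

With the fingertips, push the pale stake blank along its channel in the carving jig until its blunt end sits fully home against the end stop; then push the red clamp handle over, past its center, so that it snaps shut and presses the blank down. Do not lift the blank, and leave the other things on the bench where they are.

Things in the scene. Friction and masses are not known exactly. Their poses are not given: they have to be found in the camera images.
- jig: Carving jig with a grey board screwed to the bench, pose varies (yaw -0.3 to 0.35): board 200 (its x) x 300 (y) x 18 mm. Origin: centre of its underside, at bench height; z up. A channel runs along jig y, centred on jig x = -30 mm, 44 mm wide between dark rails (12 mm thick, tops 32 mm above the bench, jig y -90 to +110 mm), open at its -y end.
- stop_face (a point): Where the channel meets the end stop: on the face of the dark wooden stop block, mid-channel (jig x = -30, y = +110 mm), at board height, 18 mm above the bench. The block is 75 mm wide, its top 52 mm above the bench. The blank is fully home when its blunt end touches this face (blank's origin 90 mm before it, at jig y = +20 mm).
- blank: Loose pale wooden stake lying in the channel: 180 mm long (y), 40 wide, 32 thick, 100 to 200 g, slides easily; starts 25 to 60 mm short of the stop. Origin: centre of its underside, 18 mm above the bench; top at 50 mm. Blunt end at its +y faces the stop; its -y end, 90 mm from the origin, narrows over the last 40 mm to a flat nose 20 mm wide.
- clamp_hinge (a point): Hinge point of the steel toggle clamp beside the channel: jig x = 45, y = 60 mm, 68 mm above the bench; hinge axis along jig y. Two steel cheeks, 40 mm apart overall in y and 30 mm long in x, rise to 80 mm above the bench around it. The hold-down arm, 70 mm to its rubber pad, stands up steeply on the channel side while open.
- clamp (a joint): Clamp angle, rad. 0 = open, handle leaning 0.6 rad from upright to jig +x, away from the channel. Grows as the handle is pushed towards jig -x, over the channel. 0.6 = upright, the center. A spring drives it away from center both ways: about 5 N at the handle when open, nothing at center. Past center it snaps on by itself until the pad presses the blank at about 1.2 (at most 1.26).
- clamp_tip (a point): Centre of the rounded top end of the red clamp handle, a round bar 17 mm thick in line with the hinge, 85 mm from it. Open, it is 138 mm above the bench at jig x = 93, y = 60 mm; upright, 153 mm above the bench.
- wedge: Small wooden wedge, 26 x 55 x 16 mm, lying on the jig's board; leave alone. Origin at the centre of its underside.
- glue: White and yellow glue bottle, 56 mm diameter, 150 mm tall, standing beside the stop end of the jig; leave alone. Origin at the centre of its underside.
- driver: Orange-handled screwdriver lying on the bench beside the open end of the jig, about 200 mm long; leave alone.
- spare: Spare darker stake, 180 x 40 x 32 mm, lying on the bench beyond the jig; leave alone. Origin at the centre of its underside.
- gas: Blue gas bottle, 72 mm diameter, 240 mm tall, standing on the bench; leave alone. Origin at the centre of its underside.
- jar: Amber jar, 76 mm diameter, 100 mm tall, standing on the bench; leave alone. Origin at the centre of its underside.
- mallet: Dark wooden carver's mallet standing on its head, 84 mm diameter, 220 mm tall; leave alone. Origin at the centre of its underside.
Mind the look-alikes: they are no part of the job. Leave any blue look-alike of the blank alone.

How it is judged:
By the outcome, as a careful person would: the job done as asked, in the order asked, and still so for the second after the job is handed in, with the robot touching nothing.
It also fails if it takes over 42 s, if anything falls off the work surface, if the arm or the gripper's body presses on something with over 40 N, if the wrist force passes 120 N, or if a joint passes its speed limit or range.

## Working session

There is one attempt and no reset: what is moved stays moved. The work goes in short steps, Python scripts to look and compute and a tool call to move; the robot and the scene stay as the last step left them, time stands still between calls to the robot, and variables do not carry over. Pictures are saved under pics/ and viewed, about 8 in all and at most 12, crops included, and the job is handed in when it is done.

Besides the shell and the picture viewer there is one more tool, called as a command line: name --pt "numbers of a row" for each row, then --argument value for the rest. send_rows: Moves the arm, as the interface text tells. Its arguments: {"type":"object","properties":{"plan":{"type":"array"},"claw":{"type":"number"},"squeeze":{"type":"number"}},"required":["plan"]}

```bash
mkdir -p pics; ls; python3 - <<'E'
from workcell import *
import cv2,numpy as np
np.set_printoptions(precision=3,suppress=True)
for n in("scene","top"):
    cv2.imwrite(f"pics/{n}0.png",capture(n)[:,:,::-1]); print(n,camera_params(n))
print(state())
E
```

```text
pics
scene {'intrinsics': array([[430.933,   0.   , 318.568],
       [  0.   , 430.933, 194.257],
       [  0.   ,   0.   ,   1.   ]]), 'position': array([1073.947, -576.338,  963.156]), 'attitude': array([[ 0.721, -0.502,  0.478],
       [ 0.693,  0.53 , -0.489],
       [-0.008,  0.683,  0.73 ]])}
top {'intrinsics': array([[519.493,   0.   , 315.075],
       [  0.   , 519.493, 202.26 ],
       [  0.   ,   0.   ,   1.   ]]), 'position': array([ 277.002,   -0.237, 1413.277]), 'attitude': array([[ 0.002,  0.985, -0.174],
       [-1.   ,  0.005,  0.016],
       [ 0.017,  0.174,  0.985]])}
{'t': 0.1, 'joints': array([ 1.032,  0.491,  1.559, -0.   ,  1.092, -0.106]), 'joint_velocities': array([ 0.002, -0.003, -0.   , -0.002,  0.   ,  0.   ]), 'joint_efforts': array([  0.003, -61.945, -26.203,  -0.   ,   0.003,   0.   ]), 'tool_pos': array([262.008, 567.232, 249.794]), 'orientation': array([[ 0.419,  0.908, -0.   ],
       [ 0.908, -0.419, -0.001],
       [-0.001, -0.   , -1.   ]]), 'contact_force': array([-0.548, -0.619,  0.867]), 'wrist_torque': array([-0.019,  0.025,  0.056]), 'gripper_width': 1.0009283066963452}
```

View pics/top0.png

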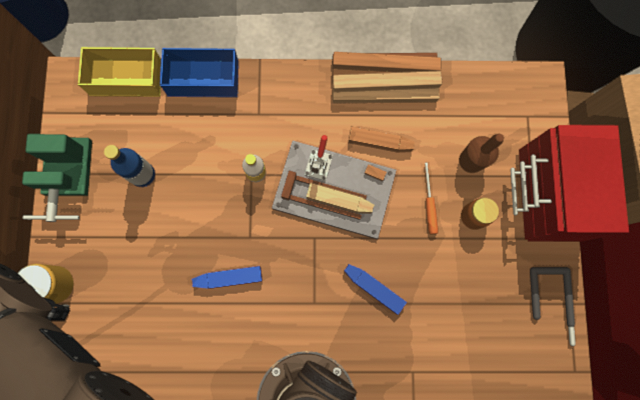

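View pics/scene0.png

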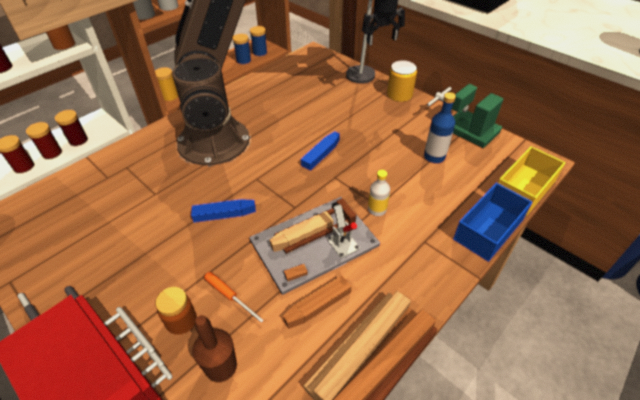

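The top view shows the jig at (335,190): the stop at its left (288,185), the pale blank in the channel with its nose at (373,210), and the red handle at (323,142). The two blue look-alikes (227,278) and (375,288) and the darker spare (380,138) are out. The pale piece in the channel is the one meant. Next I'll measure the board corners and the blank, with an enlarged crop.

```bash
cat > h.py <<'E'
import numpy as np,cv2
from workcell import *
np.set_printoptions(precision=3,suppress=True)
def ray(cp,uv):
    K=cp["intrinsics"];d=np.linalg.inv(K)@np.array([uv[0],uv[1],1.]);d=cp["attitude"]@np.array([d[0],-d[1],-d[2]])
    return np.array(cp["position"]),d
def onplane(cp,uv,z):
    p,d=ray(cp,uv);return p+d*(z-p[2])/d[2]
def proj(cp,P):
    c=np.array(cp["attitude"]).T@(np.array(P)-cp["position"]);c=cp["intrinsics"]@np.array([c[0],-c[1],-c[2]]);return c[:2]/c[2]
E
python3 - <<'E'
from h import *
im=cv2.imread("pics/top0.png");cp=camera_params("top")
hsv=cv2.cvtColor(im,cv2.COLOR_BGR2HSV)
m=((hsv[...,1]<60)&(hsv[...,2]>60)).astype(np.uint8)
roi=np.zeros_like(m);roi[130:250,266:405]=1;m*=roi
m=cv2.morphologyEx(m,cv2.MORPH_CLOSE,np.ones((25,25)));m=cv2.morphologyEx(m,cv2.MORPH_OPEN,np.ones((9,9)))
c=max(cv2.findContours(m,0,2)[0],key=cv2.contourArea)
W=np.array([onplane(cp,p[0],18.)[:2] for p in c],np.float32)
r=cv2.minAreaRect(W);print("board",r,cv2.boxPoints(r))
px=[proj(cp,[*q,18.]) for q in cv2.boxPoints(r)]
h,s,v=cv2.split(hsv)
b=((h>14)&(h<30)&(s>60)&(v>150)).astype(np.uint8);b2=np.zeros_like(b);b2[175:225,295:385]=b[175:225,295:385]
c2=max(cv2.findContours(b2,0,2)[0],key=cv2.contourArea)
r2=cv2.minAreaRect(np.array([onplane(cp,p[0],50.)[:2] for p in c2],np.float32));print("blank",r2)
px2=[proj(cp,[*q,50.]) for q in cv2.boxPoints(r2)]
f=5;x0,y0=262,125
o=cv2.resize(im[y0:y0+120,x0:x0+150],None,fx=f,fy=f,interpolation=cv2.INTER_CUBIC)
for P,col in((px,(0,255,0)),(px2,(255,0,255))):
    cv2.polylines(o,[((np.array(P)-[x0,y0]+.5)*f).astype(int)],True,col,1)
cv2.imwrite("pics/crop1.png",o)
E
```

```text
board ((561.469482421875, -75.3560791015625), (297.926025390625, 199.2057342529297), 74.0772933959961) [[ 424.822 -191.279]
 [ 616.384 -245.929]
 [ 698.117   40.567]
 [ 506.555   95.217]]
blank ((528.7775268554688, -90.06977844238281), (182.50852966308594, 40.777950286865234), 74.09059143066406)
```

View pics/crop1.png

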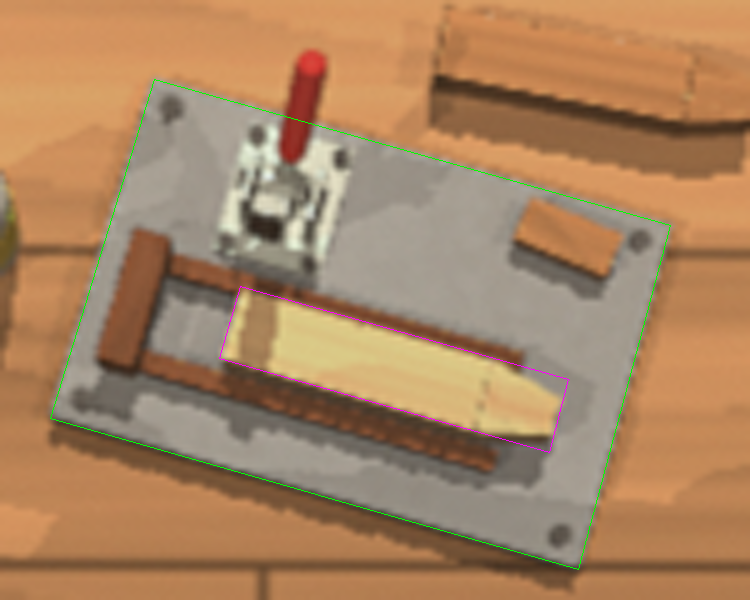

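Board 298x199 mm (given 300x200) and blank 182x41 mm, both as they should be. The jig yaw is about -0.278, and the blank is about 43 mm short of the stop. Now the obstacle positions and a transit plan.

```bash
cat >> h.py <<'E'
JO=np.array([561.5,-75.4]);X=np.array([.9617,-.274]);Y=np.array([.274,.9617])
J=lambda x,y:JO+X*x+Y*y
def tojig(p):
    d=np.array(p[:2])-JO;return np.array([d@X,d@Y,p[2]])
E
python3 - <<'E'
from h import *
cp=camera_params("top")
for n,uv,z in(("gas cap",(110,153),240),("glue cap",(250,159),150),("mallet top",(496,139),220),("red tip",(322,137),138+4)):
    p=onplane(cp,uv,float(z));print(n,p,np.hypot(*p[:2]),tojig(p))
s=state();g=J(-30,-150);print("goal",g)
p=s["tool_pos"];R=s["orientation"]
r0,a0=np.hypot(*p[:2]),np.arctan2(p[1],p[0]);r1,a1=np.hypot(*g),np.arctan2(g[1],g[0])
t0=np.arctan2(R[1,0],R[0,0]);t1=np.arctan2(X[1],X[0]);N=18
print(np.degrees([a0,a1,t0,t1]),r0,r1)
prev=p[:2];th=t0
for k in range(1,N+1):
    f=k/N;a=a0+(a1-a0)*f;r=r0+(r1-r0)*min(1,f*3);q=r*np.array([np.cos(a),np.sin(a)])
    d=q-prev;x=np.array([np.cos(th),np.sin(th)]);y=np.array([np.sin(th),-np.cos(th)])
    print(np.round([d@x/10,d@y/10],2),end=" ");prev=q;th+=(t1-t0)/N
E
```

```text
gas cap [597.567 455.91  240.   ] 751.6246746745337 [-110.893  520.843  240.   ]
glue cap [609.022 142.001 150.   ] 625.3573714137133 [-13.866 222.096 150.   ]
mallet top [ 643.923 -453.561  220.   ] 787.6256725095225 [ 182.882 -341.094  220.   ]
red tip [669.955 -38.391 142.   ] 671.0544251348194 [ 94.161  65.308 142.   ]
goal [ 491.549 -211.435]
[ 65.208 -23.274  65.203 -15.903] 624.8196608958586 535.0936166933782
[-1.72  5.23] [-1.75  5.09] [-1.78  4.94] [-1.81  4.8 ] [-1.83  4.66] [-1.85  4.52] [-0.39  4.57] [-0.43  4.57] [-0.46  4.57] [-0.49  4.56] [-0.52  4.56] [-0.56  4.56] [-0.59  4.55] [-0.62  4.55] [-0.65  4.54] [-0.69  4.54] [-0.72  4.53] [-0.75  4.53]
```

send_rows --pt "-1.7 5.2 0 0 0 4.5" --pt "-1.75 5.1 0 0 0 4.5" --pt "-1.8 4.9 0 0 0 4.5" --pt "-1.8 4.8 0 0 0 4.5" --pt "-1.8 4.7 0 0 0 4.5" --pt "-1.85 4.5 0 0 0 4.5" --pt "-0.4 4.6 0 0 0 4.5" --pt "-0.4 4.6 0 0 0 4.5" --pt "-0.5 4.6 0 0 0 4.5" --pt "-0.5 4.6 0 0 0 4.5" --pt "-0.5 4.6 0 0 0 4.5" --pt "-0.6 4.6 0 0 0 4.5" --pt "-0.6 4.5 0 0 0 4.5" --pt "-0.6 4.5 0 0 0 4.5" --pt "-0.65 4.5 0 0 0 4.5" --pt "-0.7 4.5 0 0 0 4.5" --pt "-0.7 4.5 0 0 0 4.6" --pt "-0.8 4.5 0 0 0 4.6" --pt "0 0 0 0 0 0" --claw 0 --squeeze 20

```text
t: 2.48
tool_pos: [491.2, -212.5, 250.0]
orientation: [[0.96, -0.28, -0.001], [-0.28, -0.96, 0.0], [-0.001, -0.0, -1.0]]
contact_force: [-0.6, 0.0, -0.7]
gripper_width: -0.0
```

```bash
python3 - <<'E'
from h import *
s=state();print(s["t"],tojig(s["tool_pos"]),s["tool_pos"],s["orientation"],s["contact_force"],s["gripper_width"])
cp=camera_params("wrist");im=capture("wrist")[:,:,::-1].copy()
for P in([*J(-30,-113),50],[*J(-30,110),18],[*J(93,60),138]):
    print(proj(cp,P))
cv2.imwrite("pics/w1.png",im)
E
```

```text
2.475 [ -29.996 -151.101  249.97 ] [ 491.247 -212.503  249.97 ] [[ 0.96  -0.28  -0.001]
 [-0.28  -0.96   0.   ]
 [-0.001 -0.    -1.   ]] [-0.598  0.036 -0.709] -0.00036736323037139443
[317.551 142.884]
[ 316.226 -104.67 ]
[ 520.214 -132.047]
```

View pics/w1.png

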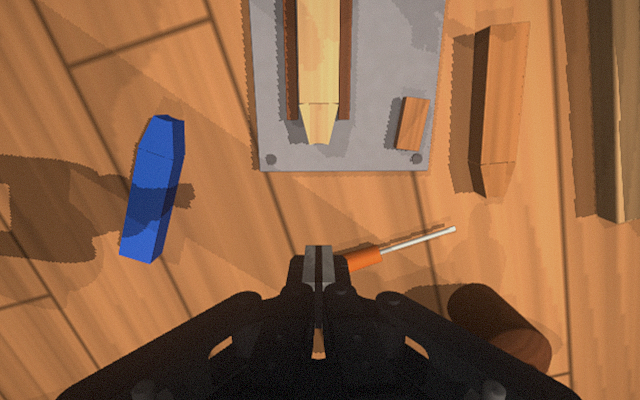

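The nose shows at (318,143), where I predicted it, and the channel is vertical in the image with the fingers in line. Going down and pushing.

send_rows --pt "0 0 5 0 0 0" --pt "0 0 5 0 0 0" --pt "0 0 5 0 0 0" --pt "0 0 4.6 0 0 0" --pt "0 -0.8 0 0 0 0" --pt "0 -0.8 0 0 0 0" --pt "0 -0.4 0 0 0 0" --pt "0 -0.4 0 0 0 0" --pt "0 -0.4 0 0 0 0" --pt "0 -0.4 0 0 0 0" --pt "0 -0.4 0 0 0 0" --pt "0 -0.4 0 0 0 0" --pt "0 -0.4 0 0 0 0" --pt "0 -0.4 0 0 0 0" --pt "0 -0.4 0 0 0 0" --pt "0 -0.4 0 0 0 0" --pt "0 -0.4 0 0 0 0" --pt "0 0 0 0 0 0"

```text
t: 4.78
tool_pos: [508.8, -152.3, 54.2]
orientation: [[0.961, -0.275, -0.0], [-0.275, -0.961, 0.0], [-0.0, -0.0, -1.0]]
contact_force: [-0.3, -0.2, -0.6]
gripper_width: -0.002
```

```bash
python3 - <<'E'
from h import *
s=state();print(s["t"],tojig(s["tool_pos"]),s["contact_force"])
cp=camera_params("wrist");im=capture("wrist")[:,:,::-1].copy()
for y in(110,):print(proj(cp,[*J(-30,y),50.]))
cv2.imwrite("pics/w2.png",im)
E
```

```text
4.775 [-29.643 -88.356  54.249] [-0.267 -0.225 -0.562]
[ 314.624 -355.763]
```

View pics/w2.png

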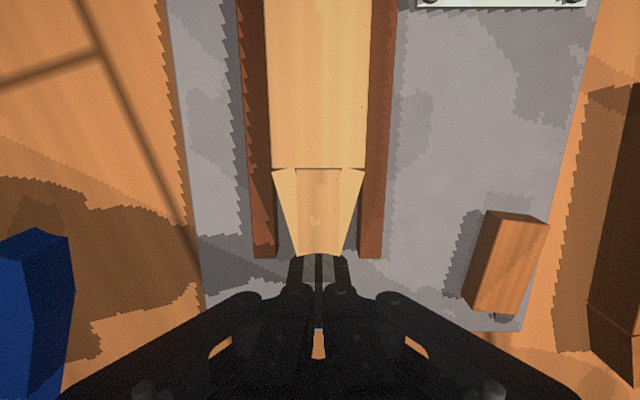

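The fingertips are square on the nose at (320,255) and the blank is straight between the rails. I'll go on slowly until the force rises.

send_rows --pt "0 -0.2 0 0 0 0" --pt "0 -0.2 0 0 0 0" --pt "0 -0.2 0 0 0 0" --pt "0 -0.1 0 0 0 0" --pt "0 0 0 0 0 0"

```text
t: 5.45
tool_pos: [510.7, -145.8, 54.3]
orientation: [[0.961, -0.276, 0.0], [-0.276, -0.961, 0.0], [0.0, -0.0, -1.0]]
contact_force: [0.1, 0.5, -0.4]
gripper_width: 0.003
```

send_rows --pt "0 -0.1 0 0 0 0" --pt "0 -0.1 0 0 0 0" --pt "0 0 0 0 0 0"

```text
t: 5.82
tool_pos: [511.2, -144.3, 54.3]
orientation: [[0.961, -0.275, -0.0], [-0.275, -0.961, -0.0], [0.0, 0.0, -1.0]]
contact_force: [-1.7, -5.3, -0.1]
gripper_width: -0.002
```

send_rows --pt "0 -0.1 0 0 0 0" --pt "0 -0.1 0 0 0 0" --pt "0 0 0 0 0 0"

```text
t: 6.2
tool_pos: [511.5, -144.2, 54.4]
orientation: [[0.961, -0.275, 0.0], [-0.275, -0.961, -0.002], [0.001, 0.002, -1.0]]
contact_force: [-8.7, -20.8, 0.8]
gripper_width: 0.001
```

send_rows --pt "0 -0.1 0 0 0 0" --pt "0 -0.1 0 0 0 0" --pt "0 0 0 0 0 0"

```text
t: 6.58
tool_pos: [511.8, -144.0, 54.5]
orientation: [[0.961, -0.275, 0.0], [-0.275, -0.961, -0.004], [0.001, 0.004, -1.0]]
contact_force: [-14.4, -40.0, 1.7]
gripper_width: 0.0
```

Force rose to 40 N with the TCP held at jig y of about -80 mm, so the blank is against the stop. Backing off, lifting, moving beyond the handle and turning the tool 90° so its narrow flat side faces the handle.

send_rows --pt "0 0.8 0 0 0 0" --pt "0 3 0 0 0 0" --pt "0 0 -5 0 0 0" --pt "0 0 -5 0 0 0" --pt "0 0 -5 0 0 0" --pt "0 0 -5 0 0 0" --pt "4.2 -4.4 0 0 0 0" --pt "4.2 -4.4 0 0 0 0" --pt "4.2 -4.4 0 0 0 0" --pt "4.2 -4.4 0 0 0 0" --pt "0 0 0 0 0 10" --pt "0 0 0 0 0 10" --pt "0 0 0 0 0 10" --pt "0 0 0 0 0 10" --pt "0 0 0 0 0 10" --pt "0 0 0 0 0 10" --pt "0 0 0 0 0 10" --pt "0 0 0 0 0 10" --pt "0 0 0 0 0 10" --pt "0 0 0 0 0 0"

```text
t: 9.07
tool_pos: [711.8, -53.5, 254.1]
orientation: [[-0.274, -0.962, -0.0], [-0.962, 0.274, 0.0], [-0.0, 0.0, -1.0]]
contact_force: [-1.1, 0.4, 0.8]
gripper_width: -0.001
```

```bash
python3 - <<'E'
from h import *
s=state();print(s["t"],tojig(s["tool_pos"]),s["orientation"],s["contact_force"])
cp=camera_params("wrist");im=capture("wrist")[:,:,::-1].copy()
print(proj(cp,[*J(93,60),138]))
sc=capture("scene")[:,:,::-1][180:300,230:400]
cv2.imwrite("pics/w3.png",np.hstack([cv2.resize(im,(400,250)),cv2.resize(sc,(354,250),interpolation=2)]))
cv2.imwrite("pics/w3full.png",im)
E
```

```text
9.075 [138.507  62.208 254.084] [[-0.274 -0.962 -0.   ]
 [-0.962  0.274  0.   ]
 [-0.     0.    -1.   ]] [-1.092  0.404  0.764]
[318.972 253.574]
```

View pics/w3.png

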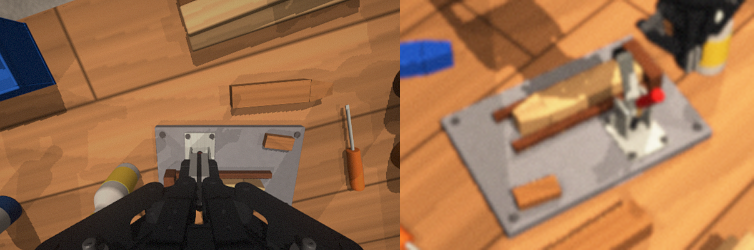

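In the scene crop, the blank lies up against the stop, and the red handle (655,97) still leans open. The gripper is beyond the handle on the outer side. Lowering, then pushing.

send_rows --pt "0.2 0 3.6 0 0 0" --pt "0 0 3.6 0 0 0" --pt "0 0 3.5 0 0 0" --pt "0 0.6 0 0 0 0" --pt "0 0.6 0 0 0 0" --pt "0 0.6 0 0 0 0" --pt "0 0.5 0 0 0 0" --pt "0 0.5 0 0 0 0" --pt "0 0.5 0 0 0 0" --pt "0 0.5 0 0 0 0" --pt "0 0.5 0 0 0 0" --pt "0 0 0 0 0 0"

```text
t: 10.68
tool_pos: [670.5, -43.9, 148.2]
orientation: [[-0.276, -0.961, 0.002], [-0.961, 0.276, -0.0], [-0.0, -0.002, -1.0]]
contact_force: [4.0, -0.8, 2.8]
gripper_width: 0.001
```

```bash
python3 - <<'E'
from h import *
s=state();print(s["t"],tojig(s["tool_pos"]),s["contact_force"])
sc=capture("scene")[:,:,::-1][170:300,230:400]
cv2.imwrite("pics/s4.png",cv2.resize(sc,None,fx=4,fy=4,interpolation=2))
E
```

```text
10.675 [ 96.199  60.143 148.182] [ 3.965 -0.804  2.775]
```

View pics/s4.png

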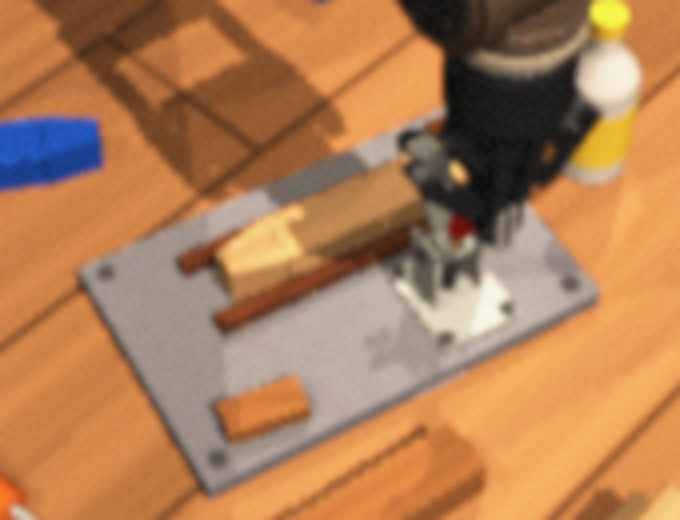

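The fingertips bear on the red handle (460,230 in the crop) with about 4 N, as the spring should give. I'll push on past center.

send_rows --pt "0 0.5 0 0 0 0" --pt "0 0.5 0 0 0 0" --pt "0 0.5 0 0 0 0" --pt "0 0.5 0 0 0 0" --pt "0 0.5 0 0 0 0" --pt "0 0 0 0 0 0"

```text
t: 11.48
tool_pos: [645.3, -36.7, 147.1]
orientation: [[-0.275, -0.961, -0.001], [-0.961, 0.275, 0.0], [0.0, 0.001, -1.0]]
contact_force: [-0.1, -0.1, -0.0]
gripper_width: -0.001
```

send_rows --pt "0 0.5 0 0 0 0" --pt "0 0.5 0 0 0 0" --pt "0 0.5 0 0 0 0" --pt "0 0 0 0 0 0"

```text
t: 11.98
tool_pos: [631.2, -32.7, 147.4]
orientation: [[-0.276, -0.961, -0.0], [-0.961, 0.276, 0.0], [-0.0, 0.0, -1.0]]
contact_force: [0.7, -0.0, -0.2]
gripper_width: 0.0
```

```bash
python3 - <<'E'
from h import *
s=state();print(s["t"],tojig(s["tool_pos"]),s["contact_force"])
sc=capture("scene")[:,:,::-1][170:300,230:400]
cv2.imwrite("pics/s5.png",cv2.resize(sc,None,fx=4,fy=4,interpolation=2))
E
```

```text
11.975 [ 55.337  60.192 147.401] [ 0.654 -0.022 -0.2  ]
```

View pics/s5.png

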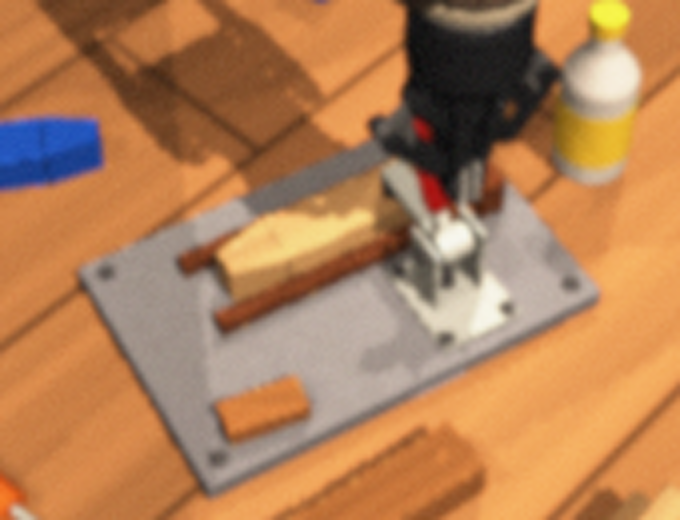

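The handle (430,190) is about upright and the arm is partly down. Pushing a little further.

send_rows --pt "0 0.5 0 0 0 0" --pt "0 0.5 0 0 0 0" --pt "0 0.5 0 0 0 0" --pt "0 0.5 0 0 0 0" --pt "0 0 0 0 0 0" --pt "0 0 0 0 0 0"

```text
t: 12.78
tool_pos: [612.4, -27.3, 147.4]
orientation: [[-0.276, -0.961, 0.0], [-0.961, 0.276, 0.0], [-0.0, -0.0, -1.0]]
contact_force: [0.1, 0.3, 0.3]
gripper_width: 0.003
```

send_rows --pt "0 -2.5 0 0 0 0" --pt "0 -5 0 0 0 0" --pt "0 0 -5 0 0 0" --pt "0 0 -5 0 0 0" --pt "0 -6 -1 0 0 0" --pt "0 -6 -1 0 0 0" --pt "0 0 0 0 0 0"

```text
t: 13.65
tool_pos: [802.5, -82.4, 265.9]
orientation: [[-0.277, -0.961, 0.001], [-0.961, 0.277, -0.0], [-0.0, -0.001, -1.0]]
contact_force: [0.1, -0.6, -0.4]
gripper_width: -0.002
```

```bash
python3 - <<'E'
from h import *
s=state();print(s["t"],tojig(s["tool_pos"]),s["contact_force"])
cp=camera_params("scene");sc=capture("scene")[:,:,::-1].copy()
# expected closed tip (angle 1.2 -> 0.6 past upright)
print("tip pred px",(proj(cp,[*J(45-85*np.sin(.6),60),68+85*np.cos(.6)])-[230,170])*2.3)
tp=capture("top")[:,:,::-1].copy();ct=camera_params("top")
print("tip pred top",(proj(ct,[*J(45-85*np.sin(.6),60),68+85*np.cos(.6)])-[262,125])*2.5+[392,0],"stop edge",(proj(ct,[*J(-30,110),50])-[262,125])*2.5+[392,0])
hsv=cv2.cvtColor(tp,cv2.COLOR_BGR2HSV);h,sa,v=cv2.split(hsv)
m=(((h<5)|(h>174))&(sa>150)&(v>80)).astype(np.uint8);m[:, :262]=0;m[:,412:]=0;m[:125]=0;m[245:]=0
ys,xs=np.nonzero(m);print("red px",len(xs),xs.min(),xs.max(),ys.min(),ys.max())
a=cv2.resize(sc[170:300,230:400],None,fx=2.3,fy=2.3,interpolation=2);b=cv2.resize(tp[125:245,262:422],None,fx=2.5,fy=2.5,interpolation=2)
o=np.zeros((300,392+400,3),np.uint8);o[:299,:391]=a[:299,:391];o[:300,392:]=b
cv2.imwrite("pics/s6.png",o)
E
```

```text
13.65 [233.656  59.243 265.877] [ 0.136 -0.598 -0.39 ]
tip pred px [234.246  70.572]
tip pred top [520.543 121.743] stop edge [467.602 151.358]Traceback (most recent call last):
  File "<stdin>", line 10, in <module>
    return umr_minimum(a, axis, None, out, keepdims, initial, where)
ValueError: zero-size array to reduction operation minimum which has no identity
```

send_rows --pt "0 0 -4 0 0 0" --pt "5 3 0 0 0 0" --pt "5 3 0 0 0 0" --pt "5 3 0 0 0 0" --pt "5 3 0 0 0 0" --pt "5 3 0 0 0 0" --pt "0 0 0 0 0 0"

```text
t: 14.62
tool_pos: [583.3, -281.7, 308.2]
orientation: [[-0.279, -0.96, -0.0], [-0.96, 0.279, -0.0], [0.0, 0.0, -1.0]]
contact_force: [0.3, 0.0, -0.1]
gripper_width: 0.001
```

```bash
python3 - <<'E'
from h import *
s=state();print(s["t"],tojig(s["tool_pos"]),s["contact_force"])
cp=camera_params("scene");sc=capture("scene")[:,:,::-1].copy()
tp=capture("top")[:,:,::-1].copy();ct=camera_params("top")
tip=[*J(45-85*np.sin(.6),60),68+85*np.cos(.6)]
print("tip pred scene",(proj(cp,tip)-[230,170])*2.3,"top",(proj(ct,tip)-[262,125])*2.5+[392,0],proj(ct,tip))
h,sa,v=cv2.split(cv2.cvtColor(tp,cv2.COLOR_BGR2HSV))
m=(((h<5)|(h>174))&(sa>150)&(v>80));m[:,:262]=0;m[:,412:]=0;m[:125]=0;m[245:]=0
ys,xs=np.nonzero(m);print("red px",[(f(xs),f(ys)) for f in(np.min,np.max)] if len(xs) else 0)
b=((h>14)&(h<30)&(sa>60)&(v>120));b[:,:270]=0;b[:,390:]=0;b[:175]=0;b[225:]=0
P=np.array([tojig(onplane(ct,p,50.)) for p in np.argwhere(b)[:,::-1]])
P=P[abs(P[:,0]+30)<25];print("blank y range",np.percentile(P[:,1],[.2,99.8]))
o=np.zeros((300,792,3),np.uint8);o[:299,:391]=cv2.resize(sc[170:300,230:400],None,fx=2.3,fy=2.3,interpolation=2)[:299,:391]
o[:,392:]=cv2.resize(tp[125:245,262:422],None,fx=2.5,fy=2.5,interpolation=2)
cv2.imwrite("pics/s7.png",o)
E
```

```text
14.625 [  77.475 -192.381  308.191] [ 0.255  0.039 -0.149]
tip pred scene [234.246  70.572] top [520.543 121.743] [313.417 173.697]
red px [(np.int64(311), np.int64(164)), (np.int64(319), np.int64(175))]
blank y range [-162.319  110.786]
```

View pics/s7.png

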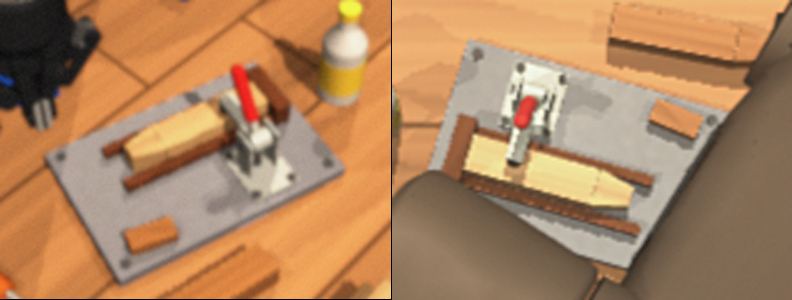

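Both views show the handle leaning over the channel with its tip where the closed angle puts it: predicted (234,71) in scene and (521,122) in top. The pad is down on the blank, and the blank's blunt end meets the stop. Handing in.

```bash
python3 -c "
from workcell import *
print(sign_off())"
```

```text
the job is handed in; nothing more can be done
None
```

I pushed the blank along its channel to the stop, pushed the clamp handle past center so it snapped shut, and handed the job in at about 14.7 s of robot time.

- **Blank:** I pushed the nose with closed fingertips. The force rose to about 40 N with the tool stopped, which is where a fully home blank should be. After clamping, the blank's blunt end measured at jig y = 110.8 mm; the stop face is at 110 mm.
- **Force limit:** The last reading had components of 14, 40 and 2 N (about 43 N in total). That load was through the fingertips, not the gripper's body, but it was firmer than it needed to be.
- **Clamp:** I pushed the handle from its outer side. The load was about 4 N at first and fell to about zero at center. In the last pictures, from the scene and top cameras, the handle tip sits where an angle of about 1.2 rad puts it, with the pad down on the blank.
- **Other things:** The arm was clear and read no contact force at hand-in. The wedge, glue bottle and spare look undisturbed in the last pictures. I did not check the other things again after the push.
- **Failed checks:** One picture check failed because the arm blocked the top camera, so I moved the arm and repeated it. In the final top-view check, the lower end of the blank's measured range (-162 mm) was not usable, probably because the colour mask picked up bench wood, so I judged only the stop end.

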